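# Release the long coupling from the gravity dispenser

## Robot

A 7-joint arm with a two-finger parallel gripper is mounted at the origin on the work surface. World frame = base frame: x ahead of the robot, y to its left, z up, the work surface at z = 0. Lengths are in m, angles in rad, forces in N, time in s.
With the tool pointing down it reaches from about 0.425 to 0.875 m from the base axis. Payload 4.7 kg.
Tool frame: the origin (TCP) lies midway between the tips of the shut fingers; the grasp point (between the pads) lies 19 mm behind it (ctrl.grip_point_offset is the distance from the TCP to the grasp point, in m); z points along the fingers, y is the line along which they close (so a half turn about z gives the same grasp; the last joint's range is limited). The gripper opens to 87 mm and grips with 3 to 60 N. Pads are 19 mm wide; open, the fingers measure 117 mm over their backs; the gripper's body (75 mm by 190 mm) begins 51 mm behind the grasp point.
Start: joints at [-1.165, 0.321, -0.07, 1.45, 0.023, 1.371, -0.057], TCP at [0.248, 0.601, 0.223] pointing down, gripper open.
Joint ranges: [-2.86, 2.86], [-0.3, 2.09], [-1.38, 1.24], [0.06, 2.45], [-1.56, 4.7], [0.09, 2.05], [-2.69, 2.69]. Speed limits (rad/s): [2.57, 2.57, 3.14, 3.14, 3.14, 3.14, 3.14].

## Interface

Orientations are given as a rotation vector (axis times angle).
In Python, from bench import ctrl gives the robot as it stands. The module is installed in compiled form; this text tells all that it offers.
- The arm moves only by the shell command python3 -m handwheel 'ROWS' [OPENING] [FORCE]. ROWS is JSON, a list of rows, each an object of numbers: "x", "y", "z": the shift along the tool's x, y, z in m; "wx", "wy", "wz": the turn, a rotation vector about the tool's x, y, z in degrees. A call has 1 to 10 rows; each row is the pose to reach, as a shift and turn from the pose commanded when the call began, along the tool's axes at that moment; what a row does not reach only later rows make up. A row lasts 1/12 s, in which the tool goes at most 41.7 mm and 7.16 degrees, less where a joint would pass 70% of its speed; a pose out of reach is approached as far as the arm can. A call with a gripper value outside its range is refused whole. OPENING is the finger opening in m, from 0 to 0.087, set as the call begins (- or left out, the last holds). The fingers move at their own pace and stop on an object; FORCE is the grip in N (left out, the last holds). Time passes only in rows, so rows that repeat a pose let the fingers close. It gives the time, the measured TCP pose, the force, the opening and the grip force at its end, in the units of the state.
- ctrl.get_state(): the state, without advancing time (a new reading comes with each control period).
- ctrl.get_image(name): name is "side" or "top" or "wrist"; returns a dict with "image" (400x640x3 uint8, red, green, blue), "K" (3x3 intrinsics, pixels), "world_to_cam" (4x4, takes a point from world to camera coordinates); the wrist camera has in their place "hand_eye" (4x4, takes a point from camera to tool coordinates, whose origin is the TCP and whose axes are the flange's). Camera axes: x right, y down, z forward; pixel columns grow to the right and rows downward; lengths in m; the calibration is good to about 2 mm. A picture is of the moment at which its call begins: read the wrist's pose just before it. There is no depth.
- ctrl.close_job(): hands the job in; it is judged then, once.
The state is a dict: "time": time; "joint_positions": joint angles; "qd": joint speeds; "joint_torque": joint torques, N m; "position": TCP position; "tool_rot": TCP orientation; "ft_force": force on the tool from outside, world axes, zero at the start; "torque": the same for the moment, N m; "grip_width": opening from 0.0 (shut) to 1.0 (fully open); "grip_force": force on a finger pad.
Only numpy, scipy, OpenCV 4.12 (cv2) and the standard library are available. Lean on these libraries where they do the work, as an engineer would, in place of code of your own. Each camera call takes 0.05 s, during which the arm holds its last target. There are 200 camera calls.

## Task

Let the longer of the two pipe couplings out of the two-lane dispenser: press down the long end of the lever beside its lane to raise the heavy flap, and keep it down until the coupling has rolled out into the catch tray. Then let the lever back up under control, so that the flap closes fully without slamming. Press only on the lever, without forcing it past its stop: touch neither the couplings nor the flaps, leave the shorter coupling where it is and the other things on the bench undisturbed.

Things in the scene. Friction and masses are not known exactly. Their poses are not given: they have to be found in the camera images.
- unit: fixed two-lane plywood and steel dispenser. Origin on the bench, mid-width; x points downhill to the catch tray, y left looking downhill. Carcass x -70 to 103, y +-108, 165 mm tall, open on top; left lane centred at y +51, right at -51 mm, each 90 mm wide. Tray x 108 to 274, y +-150 mm, floor 5 to 20 mm and walls 60 to 85 mm above the bench.
- coupling_long_c (a point): centre of the longer pipe coupling: grey-white plastic sleeve 78 mm long, 50 mm diameter, 86 g, lying crosswise against the flap in one of the lanes (either), centre 91 mm above the bench; in the tray the centre is under 50 mm. The lane slopes 12 degrees: it rolls out by itself within about a second of its flap being up.
- coupling_short_c (a point): centre of the shorter pipe coupling: same shape and diameter, 42 mm long, lying in the other lane.
- pad_left (a point): middle of the top of the flat press pad (42 x 36 mm) on the long end of the left lever, on the robot's side of the dispenser at its x -152, y +130 mm, 198 mm above the bench at rest. Pressed straight down it travels 69 mm to its stop, drifting under 6 mm sideways; takes about 2 to 6 N. Clear for 45 mm around and above; only things under 45 mm tall lie near it on the bench.
- lever_left (a joint): angle of the left lever (rad): 0 = resting, long end up; 0.33 = long end down at its stop. Aluminium bar 10 mm wide along the dispenser's x, outside the left lane; pivot 150 mm above the bench at x 53 mm; long arm 210 mm, short arm 75 mm to a pin that lifts the flap. The flap's weight brings it back up.
- flap_left (a joint): angle of the heavy steel flap closing the lower end of the left lane (rad): 0 = closed, hanging; 0.98 = fully raised. Hinged along its top at x 104, 150 mm above the bench; 97 mm wide, 86 mm tall, about 1.2 kg. Linked to the left lever, turning about 3 times as fast; a coupling passes from about 0.7 up. Let go when raised, it slams shut.
- pad_right (a point): middle of the top of the flat press pad (42 x 36 mm) on the long end of the right lever, on the robot's side of the dispenser at its x -152, y -130 mm, 198 mm above the bench at rest. Pressed straight down it travels 69 mm to its stop, drifting under 6 mm sideways; takes about 2 to 6 N. Clear for 45 mm around and above; only things under 45 mm tall lie near it on the bench.
- lever_right (a joint): angle of the right lever (rad): 0 = resting, long end up; 0.33 = long end down at its stop. Aluminium bar 10 mm wide along the dispenser's x, outside the right lane; pivot 150 mm above the bench at x 53 mm; long arm 210 mm, short arm 75 mm to a pin that lifts the flap. The flap's weight brings it back up.
- flap_right (a joint): angle of the heavy steel flap closing the lower end of the right lane (rad): 0 = closed, hanging; 0.98 = fully raised. Hinged along its top at x 104, 150 mm above the bench; 97 mm wide, 86 mm tall, about 1.2 kg. Linked to the right lever, turning about 3 times as fast; a coupling passes from about 0.7 up. Let go when raised, it slams shut.
- elbow_a: bystander: white-grey plastic 90-degree pipe elbow lying flat, about 55 x 55 x 38 mm; leave alone. Origin at its underside.
- elbow_b: bystander: smaller white-grey plastic elbow lying flat, about 45 x 45 x 32 mm; leave alone. Origin at its underside.
- tee: bystander: white-grey plastic pipe tee lying flat, about 72 x 55 x 38 mm; leave alone. Origin at its underside.
- tape: bystander: grey tape measure, 65 x 34 x 62 mm tall; leave alone. Origin at its underside.
- mug: bystander: white mug, 80 mm across, 92 mm tall; leave alone. Origin at its underside.
- parts_box: bystander: small open cardboard box, 120 x 90 x 50 mm; leave alone. Origin at its underside.
- driver: bystander: screwdriver lying on the bench; leave alone. Origin at its underside.
Mind the look-alikes: they are no part of the job. Leave any orange or red look-alike of the part that bears coupling_long_c alone.

How it is judged:
On the way, in this order (a step that is already met when the one before it is completed fails the run):
1. a flap is raised by its lever (((value of joint flap_left above 0.25 rad and contact force between the fingers and lever_left above 0.3 N) or (value of joint flap_right above 0.25 rad and contact force between the fingers and lever_right above 0.3 N))).
2. the longer coupling has come to lie in the catch tray (x of coupling_long_c in the frame of unit between 0.13 and 0.274 m and y of coupling_long_c in the frame of unit between -0.15 and 0.15 m and z of coupling_long_c in the frame of unit below 0.065 m), for 0.2 s.
At the end, for the whole second after the job is handed in: The longer coupling lies at rest (under 0.03 m/s) within the catch tray, both flaps are closed to within 0.06 rad, and the shorter coupling is still within 30 mm of where it was (all of step 2 and value of joint each of flap_left, flap_right below 0.06 rad and linear speed of coupling_long below 0.03 m/s and distance of coupling_short_c from where it was at the start of the episode below 0.03 m); the robot touches nothing.
It fails at once if the robot touches a coupling or a flap instead of working the lever (contact force between any of the fingers, the arm and coupling_long above 0.5 N or contact force between any of the fingers, the arm and coupling_short above 0.5 N or contact force between any of the fingers, the arm and flap_left above 0.5 N or contact force between any of the fingers, the arm and flap_right above 0.5 N).
It fails at once if the shorter coupling leaves its place (distance of coupling_short_c from where it was at the start of the episode above 0.03 m).
It fails at once if a flap falls shut with a slam (faster than 6 rad/s) (velocity of joint any of flap_left, flap_right below -6 rad/s).
It fails at once if the lever is hammered or forced (over 60 N) (contact force between the fingers and lever_left above 60 N or contact force between the fingers and lever_right above 60 N).
It fails at once if a bystander is shifted by more than 20 mm (distance of any of elbow_a, elbow_b, tee, tape, mug, parts_box, driver from where it was at the start of the episode above 0.02 m).
It also fails if it takes over 32 s, if anything falls off the work surface, if the arm or the gripper's body presses on something with over 40 N, if the wrist force passes 120 N, or if a joint passes its speed limit or range.

## Working session

There is one attempt and no reset: what is moved stays moved. The work goes in short steps, Python scripts to look and compute and a shell command to move; the robot and the scene stay as the last step left them, time stands still between calls to the robot, and variables do not carry over. Pictures are saved under pics/ and viewed, at most 10 in all, crops included, and the job is handed in when it is done.

```bash
mkdir -p pics; python3 - <<'E'
from bench import ctrl
import cv2,numpy as np
s=ctrl.get_state();print(s['time'],s['position'],s['tool_rot'],s['grip_width'])
for n in('top','side'):
    d=ctrl.get_image(n);cv2.imwrite(f'pics/{n}1.png',d['image'][:,:,::-1]);np.savez(f'{n}.npz',K=d['K'],T=d['world_to_cam'],im=d['image'])
    print(n,np.round(d['K'],1).tolist(),np.round(d['world_to_cam'],3).tolist())
E
```

```text
0.0 [0.24802999 0.60023204 0.22148827] [-6.11458611e-01 -3.08121052e+00  2.92701161e-03] 1.0020473697640317
top [[405.6, 0.0, 323.1], [0.0, 405.6, 193.2], [0.0, 0.0, 1.0]] [[-0.024, -1.0, -0.01, 0.033], [-0.988, 0.025, -0.155, 0.583], [0.155, 0.007, -0.988, 1.176], [0.0, 0.0, 0.0, 1.0]]
side [[493.8, 0.0, 325.5], [0.0, 493.8, 205.6], [0.0, 0.0, 1.0]] [[1.0, -0.016, -0.01, -0.559], [-0.018, -0.581, -0.814, 0.107], [0.007, 0.814, -0.581, 1.617], [0.0, 0.0, 0.0, 1.0]]
```

View pics/top1.png

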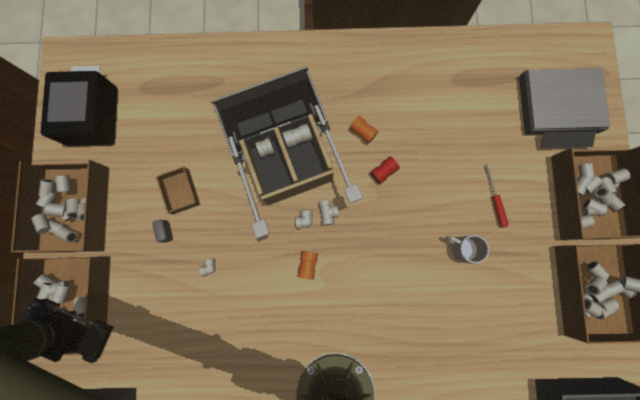

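View pics/side1.png

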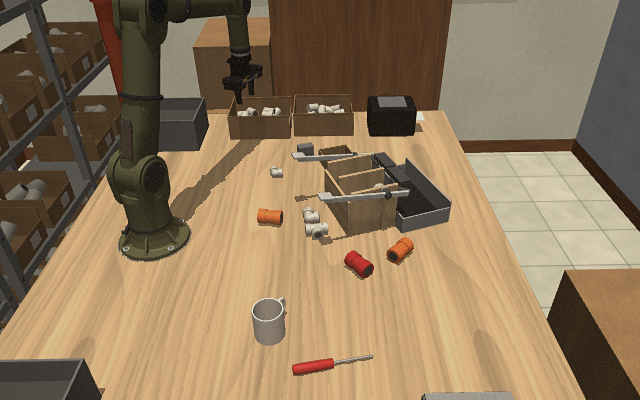

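The top view shows the longer coupling at about (298,134) in the right lane and the shorter one at (264,147) in the left lane. The right pad is near (352,194) and the left pad near (261,229). The orange and red look-alikes lie outside the unit.

```bash
cat > h.py <<'E'
import numpy as np,cv2
from scipy.spatial.transform import Rotation as R
def ray(K,T,uv,z):
    c=-T[:3,:3].T@T[:3,3]; d=T[:3,:3].T@np.linalg.inv(K)@[*uv,1]
    return c+d*(z-c[2])/d[2]
E
python3 - <<'E'
from h import *
from bench import ctrl
d=np.load('top.npz');K,T,im=d['K'],d['T'],d['im']
hsv=cv2.cvtColor(im,cv2.COLOR_RGB2HSV)
m=((hsv[...,1]<50)&(hsv[...,2]>110)).astype(np.uint8)
P={}
for n,(u,v) in dict(R=(352,194),L=(261,229)).items():
    w=np.zeros_like(m);w[v-13:v+14,u-13:u+14]=1
    o=cv2.morphologyEx(m*w,cv2.MORPH_OPEN,np.ones((9,9)))
    M=cv2.moments(o,True);uv=(M['m10']/M['m00'],M['m01']/M['m00']);P[n]=ray(K,T,uv,.198)
    print(n,uv,M['m00'],P[n])
for n,(u,v) in dict(long=(298,134),short=(264,147)).items():
    w=np.zeros_like(m);w[v-18:v+19,u-18:u+19]=1
    k,l,st,c=cv2.connectedComponentsWithStats(m*w);i=l[v,u]
    r=cv2.minAreaRect(np.argwhere(l==i)[:,::-1].astype(np.float32));p=ray(K,T,c[i],.11)
    print(n,r,p,'px/m',K[0,0]/(T@[*p,1])[2])
e=P['L']-P['R'];print('sep',np.linalg.norm(e),'unit yaw',np.degrees(np.arctan2(-e[0],e[1])))
print(np.linalg.norm(P['R'][:2]))
s=ctrl.get_state();Rm=R.from_rotvec(s['tool_rot']).as_matrix();print(Rm.round(3))
print('tool shift to 90mm above',Rm.T@(P['R']+[0,0,.09]-s['position']))
b=cv2.resize(im[100:250,190:390],None,fx=4,fy=4,interpolation=2);cv2.imwrite('pics/crop.png',b[:,:,::-1])
E
```

```text
R (352.89502762430936, 192.24861878453038) 181.0 [ 0.56048277 -0.06059956  0.198     ]
L (259.9738219895288, 227.71204188481676) 191.0 [0.47331406 0.18417828 0.198     ]
long ((296.9012451171875, 134.58901977539062), (13.778828620910645, 26.569927215576172), 69.775146484375) [0.7489649  0.09133894 0.11      ] px/m 342.52722759425177
short ((263.8500061035156, 146.5500030517578), (13.597793579101562, 14.546475410461426), 71.56504821777344) [0.71519311 0.18691824 0.11      ] px/m 343.8640451716705
sep 0.2598356619386141 unit yaw 19.601504039615534
0.5637492709090799
[[-0.924  0.382 -0.001]
 [ 0.382  0.924 -0.002]
 [-0.    -0.002 -1.   ]]
tool shift to 90mm above [-0.54109309 -0.49163014 -0.06549477]
```

View pics/crop.png

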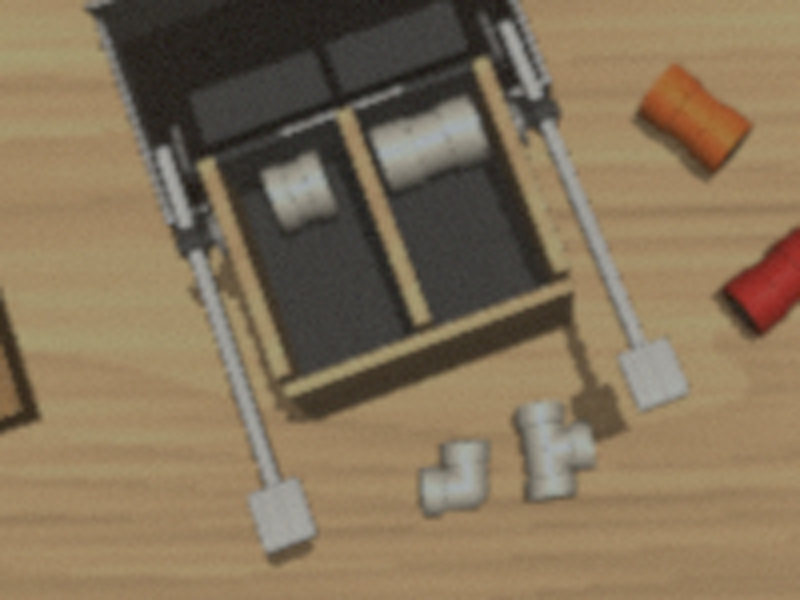

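The crop confirms it: the longer sleeve lies in the right lane. The pads come out 260 mm apart, as specified. I'll lift first, then go above the right pad with the fingers shut, turning them square to the pad.

```bash
python3 -m handwheel '[{"z":-0.03},{"z":-0.06},{"x":-0.02,"y":-0.018,"z":-0.08},{"x":-0.05,"y":-0.045,"z":-0.08,"wz":-5},{"x":-0.08,"y":-0.072,"z":-0.08,"wz":-10},{"x":-0.11,"y":-0.1,"z":-0.08,"wz":-15},{"x":-0.14,"y":-0.127,"z":-0.08,"wz":-20},{"x":-0.17,"y":-0.154,"z":-0.08,"wz":-25},{"x":-0.2,"y":-0.181,"z":-0.08,"wz":-30},{"x":-0.23,"y":-0.208,"z":-0.08,"wz":-35}]' 0 20
python3 - <<'E'
from h import *
from bench import ctrl
s=ctrl.get_state();Rm=R.from_rotvec(s['tool_rot']).as_matrix();print(Rm.round(3),s['time'],s['ft_force'])
print('shift',Rm.T@(np.array([.5605,-.0606,.29])-s['position']), 'joints',s['joint_positions'])
yaw=np.degrees(np.arctan2(Rm[1,1],Rm[0,1]));print('toolyaw y',yaw,'want 109.6')
E
```

```text
[[-0.924  0.382 -0.001]
 [ 0.382  0.924 -0.002]
 [-0.    -0.002 -1.   ]] 0.1 [ 0.2883739  -0.54311886  0.6920067 ]
shift [-0.54110947 -0.49162745 -0.06749477] joints [-1.16492708  0.3217641  -0.07008855  1.45152706  0.02265056  1.37083175
 -0.0569254 ]
toolyaw y 67.55416283214934 want 109.6invalid input at $[0]: expected keys x, y, z, wx, wy, wz
```

All six keys are required in every row.

```bash
python3 -m handwheel '[{"x":0,"y":0,"z":-0.03,"wx":0,"wy":0,"wz":0},{"x":0,"y":0,"z":-0.06,"wx":0,"wy":0,"wz":0},{"x":-0.02,"y":-0.018,"z":-0.08,"wx":0,"wy":0,"wz":0},{"x":-0.05,"y":-0.045,"z":-0.08,"wx":0,"wy":0,"wz":-5},{"x":-0.08,"y":-0.072,"z":-0.08,"wx":0,"wy":0,"wz":-10},{"x":-0.11,"y":-0.1,"z":-0.08,"wx":0,"wy":0,"wz":-15},{"x":-0.14,"y":-0.127,"z":-0.08,"wx":0,"wy":0,"wz":-20},{"x":-0.17,"y":-0.154,"z":-0.08,"wx":0,"wy":0,"wz":-25},{"x":-0.2,"y":-0.181,"z":-0.08,"wx":0,"wy":0,"wz":-30},{"x":-0.23,"y":-0.208,"z":-0.08,"wx":0,"wy":0,"wz":-35}]' 0 20
cat > st.py <<'E'
from h import *
from bench import ctrl
import sys
s=ctrl.get_state();Rm=R.from_rotvec(s['tool_rot']).as_matrix();print(s['time'],s['position'].round(4),s['ft_force'].round(1))
z=float(sys.argv[1]);p=[float(a) for a in sys.argv[2:4]] or [.5605,-.0606]
print('shift',(Rm.T@(np.array([*p,z])-s['position'])).round(4), 'joints',s['joint_positions'].round(2), 'down',Rm[:,2].round(3))
print('yaw y',np.degrees(np.arctan2(Rm[1,1],Rm[0,1])),'want 109.6')
E
python3 st.py .29
```

```text
time: 0.93
position: [0.3817, 0.3186, 0.3022]
tool_rot: [0.35, -3.122, 0.0]
ft_force: [0.6, -0.4, -0.1]
grip_width: 0.332
grip_force: 0.0
0.9333 [0.3817 0.3186 0.3022] [ 0.6 -0.4 -0.1]
shift [-0.0903 -0.4093  0.0122] joints [-0.84 -0.03  0.09  1.69  0.    1.48  1.04] down [-0. -0. -1.]
yaw y 102.80069497119621 want 109.6
```

```bash
python3 -m handwheel '[{"x":-0.009,"y":-0.04,"z":0,"wx":0,"wy":0,"wz":-1},{"x":-0.018,"y":-0.08,"z":0,"wx":0,"wy":0,"wz":-2},{"x":-0.027,"y":-0.12,"z":0,"wx":0,"wy":0,"wz":-3},{"x":-0.036,"y":-0.16,"z":0,"wx":0,"wy":0,"wz":-4},{"x":-0.044,"y":-0.2,"z":0,"wx":0,"wy":0,"wz":-5},{"x":-0.053,"y":-0.24,"z":0,"wx":0,"wy":0,"wz":-6},{"x":-0.062,"y":-0.28,"z":0,"wx":0,"wy":0,"wz":-7},{"x":-0.071,"y":-0.32,"z":0,"wx":0,"wy":0,"wz":-7},{"x":-0.079,"y":-0.36,"z":0,"wx":0,"wy":0,"wz":-7},{"x":-0.086,"y":-0.39,"z":0,"wx":0,"wy":0,"wz":-7}]' && python3 st.py .29 && python3 - <<'E'
from bench import ctrl
from h import *
s=ctrl.get_state();d=ctrl.get_image('wrist');X=np.eye(4);X[:3,:3]=R.from_rotvec(s['tool_rot']).as_matrix();X[:3,3]=s['position']
T=np.linalg.inv(X@d['hand_eye']);np.savez('w.npz',K=d['K'],T=T,im=d['image']);im=d['image'].copy()
q=T@[.5605,-.0606,.198,1];uv=d['K']@q[:3]/q[2];print(uv)
cv2.imwrite('pics/w1.png',im[:,:,::-1])
E
```

```text
time: 1.77
position: [0.5504, -0.0454, 0.3025]
tool_rot: [-0.529, 3.097, -0.002]
ft_force: [1.0, 0.1, 0.5]
grip_width: 0.008
grip_force: 0.0
1.7667 [ 0.5504 -0.0454  0.3025] [1.  0.1 0.5]
shift [-0.0045 -0.0177  0.0125] joints [-0.46  0.08  0.54  1.59 -0.04  1.48  1.98] down [ 0.    -0.001 -1.   ]
yaw y 109.37708060426182 want 109.6
[302.95462108 200.14338127   1.        ]
```

View pics/w1.png

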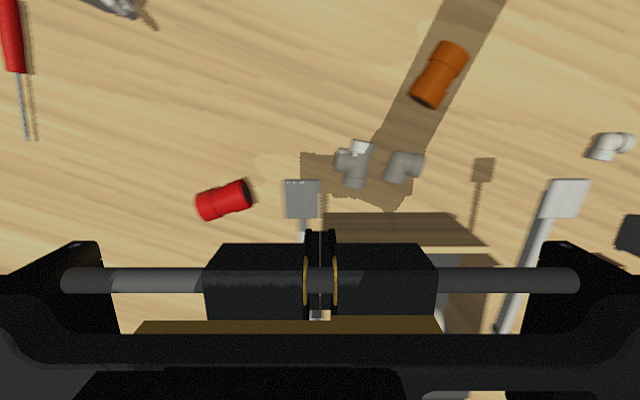

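The pad shows at (301,199), against the predicted (303,200). That agrees, so I'll centre on it and descend to just above it.

```bash
python3 -m handwheel '[{"x":-0.003,"y":-0.01,"z":0.01,"wx":0,"wy":0,"wz":0},{"x":-0.005,"y":-0.018,"z":0.03,"wx":0,"wy":0,"wz":0},{"x":-0.005,"y":-0.018,"z":0.05,"wx":0,"wy":0,"wz":0},{"x":-0.005,"y":-0.018,"z":0.07,"wx":0,"wy":0,"wz":0},{"x":-0.005,"y":-0.018,"z":0.082,"wx":0,"wy":0,"wz":0},{"x":-0.005,"y":-0.018,"z":0.09,"wx":0,"wy":0,"wz":0},{"x":-0.005,"y":-0.018,"z":0.094,"wx":0,"wy":0,"wz":0},{"x":-0.005,"y":-0.018,"z":0.097,"wx":0,"wy":0,"wz":0},{"x":-0.005,"y":-0.018,"z":0.1,"wx":0,"wy":0,"wz":0},{"x":-0.005,"y":-0.018,"z":0.102,"wx":0,"wy":0,"wz":0}]' && python3 st.py .131
```

```text
time: 2.65
position: [0.5613, -0.0565, 0.2011]
tool_rot: [-0.534, 3.094, -0.0]
ft_force: [-0.2, -0.3, -0.2]
grip_width: 0.005
grip_force: 0.0
2.65 [ 0.5613 -0.0565  0.2011] [-0.2 -0.3 -0.2]
shift [ 0.0023 -0.0036  0.0701] joints [-0.43  0.16  0.54  1.72 -0.08  1.29  2.04] down [ 0.001  0.    -1.   ]
yaw y 109.56670877524923 want 109.6
```

```bash
python3 -m handwheel '[{"x":0.002,"y":-0.004,"z":0,"wx":0,"wy":0,"wz":0},{"x":0.002,"y":-0.004,"z":0.002,"wx":0,"wy":0,"wz":0},{"x":0.002,"y":-0.004,"z":0.004,"wx":0,"wy":0,"wz":0},{"x":0.002,"y":-0.004,"z":0.007,"wx":0,"wy":0,"wz":0},{"x":0.002,"y":-0.004,"z":0.011,"wx":0,"wy":0,"wz":0},{"x":0.002,"y":-0.004,"z":0.015,"wx":0,"wy":0,"wz":0},{"x":0.002,"y":-0.004,"z":0.019,"wx":0,"wy":0,"wz":0},{"x":0.002,"y":-0.004,"z":0.023,"wx":0,"wy":0,"wz":0},{"x":0.002,"y":-0.004,"z":0.027,"wx":0,"wy":0,"wz":0},{"x":0.002,"y":-0.004,"z":0.03,"wx":0,"wy":0,"wz":0}]' && python3 st.py .133
```

```text
time: 3.48
position: [0.5599, -0.0611, 0.1698]
tool_rot: [0.533, -3.095, 0.0]
ft_force: [-2.1, -1.7, 3.7]
grip_width: 0.002
grip_force: 1.9
3.4833 [ 0.5599 -0.0611  0.1698] [-2.1 -1.7  3.7]
shift [-0.0008  0.0003  0.0368] joints [-0.42  0.18  0.55  1.76 -0.1   1.23  2.06] down [-0.001 -0.    -1.   ]
yaw y 109.54928331585006 want 109.6
```

The force reads 3.7 N, as expected for the lever. I'll press on to about 65 mm of travel.

```bash
python3 -m handwheel '[{"x":0,"y":0,"z":0.004,"wx":0,"wy":0,"wz":0},{"x":0,"y":0,"z":0.008,"wx":0,"wy":0,"wz":0},{"x":0,"y":0,"z":0.012,"wx":0,"wy":0,"wz":0},{"x":0,"y":0,"z":0.016,"wx":0,"wy":0,"wz":0},{"x":0,"y":0,"z":0.02,"wx":0,"wy":0,"wz":0},{"x":0,"y":0,"z":0.024,"wx":0,"wy":0,"wz":0},{"x":0,"y":0,"z":0.028,"wx":0,"wy":0,"wz":0},{"x":0,"y":0,"z":0.032,"wx":0,"wy":0,"wz":0},{"x":0,"y":0,"z":0.035,"wx":0,"wy":0,"wz":0},{"x":0,"y":0,"z":0.036,"wx":0,"wy":0,"wz":0}]' && python3 -m handwheel '[{"x":0,"y":0,"z":0,"wx":0,"wy":0,"wz":0},{"x":0,"y":0,"z":0,"wx":0,"wy":0,"wz":0},{"x":0,"y":0,"z":0,"wx":0,"wy":0,"wz":0},{"x":0,"y":0,"z":0,"wx":0,"wy":0,"wz":0},{"x":0,"y":0,"z":0,"wx":0,"wy":0,"wz":0},{"x":0,"y":0,"z":0,"wx":0,"wy":0,"wz":0},{"x":0,"y":0,"z":0,"wx":0,"wy":0,"wz":0},{"x":0,"y":0,"z":0,"wx":0,"wy":0,"wz":0},{"x":0,"y":0,"z":0,"wx":0,"wy":0,"wz":0},{"x":0,"y":0,"z":0,"wx":0,"wy":0,"wz":0}]' && python3 - <<'E'
from bench import ctrl
import cv2
a=ctrl.get_image('top')['image'][50:250,180:420];b=ctrl.get_image('side')['image'][100:300,240:480]
cv2.imwrite('pics/p2.png',cv2.resize(cv2.vconcat([a,b]),None,fx=1.45,fy=1.45)[:,:,::-1])
E
```

```text
time: 4.32
position: [0.5605, -0.0608, 0.134]
tool_rot: [-0.534, 3.095, -0.0]
ft_force: [-1.6, -0.4, 4.1]
grip_width: 0.004
grip_force: 1.9
time: 5.15
position: [0.5604, -0.0609, 0.1346]
tool_rot: [-0.534, 3.096, 0.0]
ft_force: [-1.9, 0.1, 3.2]
grip_width: 0.008
grip_force: 1.9
```

View pics/p2.png

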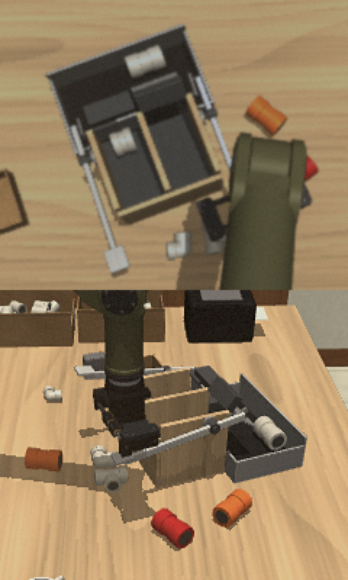

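The longer coupling, at (145,60) in the top half, lies at the far wall of the tray. The shorter one, at (122,140), has stayed in place and the right flap is up. Now I'll let the lever up slowly.

```bash
python3 -m handwheel '[{"x":0,"y":0,"z":-0.002,"wx":0,"wy":0,"wz":0},{"x":0,"y":0,"z":-0.005,"wx":0,"wy":0,"wz":0},{"x":0,"y":0,"z":-0.008,"wx":0,"wy":0,"wz":0},{"x":0,"y":0,"z":-0.011,"wx":0,"wy":0,"wz":0},{"x":0,"y":0,"z":-0.014,"wx":0,"wy":0,"wz":0},{"x":0,"y":0,"z":-0.017,"wx":0,"wy":0,"wz":0},{"x":0,"y":0,"z":-0.02,"wx":0,"wy":0,"wz":0},{"x":0,"y":0,"z":-0.023,"wx":0,"wy":0,"wz":0},{"x":0,"y":0,"z":-0.026,"wx":0,"wy":0,"wz":0},{"x":0,"y":0,"z":-0.029,"wx":0,"wy":0,"wz":0}]' && python3 -m handwheel '[{"x":0,"y":0,"z":-0.003,"wx":0,"wy":0,"wz":0},{"x":0,"y":0,"z":-0.006,"wx":0,"wy":0,"wz":0},{"x":0,"y":0,"z":-0.009,"wx":0,"wy":0,"wz":0},{"x":0,"y":0,"z":-0.012,"wx":0,"wy":0,"wz":0},{"x":0,"y":0,"z":-0.015,"wx":0,"wy":0,"wz":0},{"x":0,"y":0,"z":-0.018,"wx":0,"wy":0,"wz":0},{"x":0,"y":0,"z":-0.021,"wx":0,"wy":0,"wz":0},{"x":0,"y":0,"z":-0.024,"wx":0,"wy":0,"wz":0},{"x":0,"y":0,"z":-0.026,"wx":0,"wy":0,"wz":0},{"x":0,"y":0,"z":-0.028,"wx":0,"wy":0,"wz":0}]' && python3 -m handwheel '[{"x":0,"y":0,"z":-0.002,"wx":0,"wy":0,"wz":0},{"x":0,"y":0,"z":-0.004,"wx":0,"wy":0,"wz":0},{"x":0,"y":0,"z":-0.006,"wx":0,"wy":0,"wz":0},{"x":0,"y":0,"z":-0.008,"wx":0,"wy":0,"wz":0},{"x":0,"y":0,"z":-0.01,"wx":0,"wy":0,"wz":0},{"x":0,"y":0,"z":-0.012,"wx":0,"wy":0,"wz":0},{"x":0,"y":0,"z":-0.014,"wx":0,"wy":0,"wz":0},{"x":0,"y":0,"z":-0.024,"wx":0,"wy":0,"wz":0},{"x":0,"y":0,"z":-0.044,"wx":0,"wy":0,"wz":0},{"x":0,"y":0,"z":-0.064,"wx":0,"wy":0,"wz":0}]'
python3 -m handwheel '[{"x":0,"y":0,"z":-0.01,"wx":0,"wy":0,"wz":0},{"x":0,"y":0,"z":-0.015,"wx":0,"wy":0,"wz":0},{"x":0,"y":0,"z":-0.015,"wx":0,"wy":0,"wz":0}]'; python3 - <<'E'
from bench import ctrl
import cv2
a=ctrl.get_image('top')['image'][50:250,180:420];b=ctrl.get_image('side')['image'][100:300,240:480]
cv2.imwrite('pics/p3.png',cv2.resize(cv2.vconcat([a,b]),None,fx=1.45,fy=1.45)[:,:,::-1])
E
```

```text
time: 6.08
position: [0.5603, -0.0609, 0.1639]
tool_rot: [-0.534, 3.096, 0.0]
ft_force: [-3.3, -0.3, 4.1]
grip_width: 0.006
grip_force: 2.0
time: 6.92
position: [0.5605, -0.0609, 0.1919]
tool_rot: [-0.534, 3.095, -0.0]
ft_force: [3.2, 0.6, 2.8]
grip_width: 0.006
grip_force: 1.4
time: 7.75
position: [0.5593, -0.0612, 0.2558]
tool_rot: [0.532, -3.094, -0.0]
ft_force: [0.3, 0.2, 0.1]
grip_width: 0.005
grip_force: 0.0
time: 8.0
position: [0.5607, -0.0612, 0.2717]
tool_rot: [-0.533, 3.094, -0.0]
ft_force: [-0.1, 0.1, 0.0]
grip_width: 0.001
grip_force: 0.0
```

View pics/p3.png

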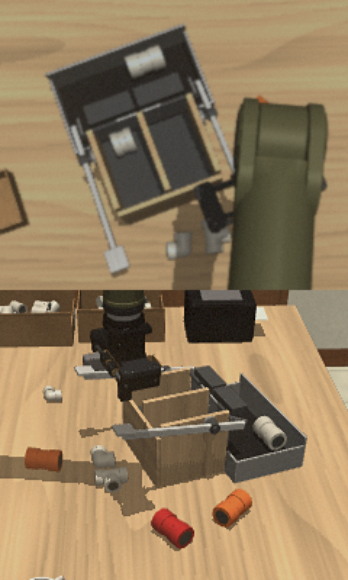

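The flap is closed, the lever is back up at (122,430), the longer coupling is at rest in the tray, and the gripper is clear.

```bash
python3 -c "
from bench import ctrl
print(ctrl.close_job())"
```

```text
the job is handed in; nothing more can be done
None
```

The longer coupling is in the catch tray, the right flap is closed again with no slam seen, the shorter coupling has not moved, and the job is handed in; the hand-in returned no verdict.

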